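# Stack the keyed pen tray on its desk box

## Task

Tidy the study desk: take the yellow tray by its grip bar and stack it on the white storage box, centred and the right way round, so that its three orange lugs drop into the three notches in the box's rim and the tray sits flat on the rim. Lower it onto the box rather than dropping it, let go, and leave the blue tray where it is.

Things in the scene. Friction and masses are not known exactly. Their poses are not given: they have to be found in the camera images.
- yellow_tray_mid (a point): Loose yellow tray, 120 (x) x 134 (y) mm, 0.2 kg. Point: its centre, 40 mm above its feet; +x away from the robot, within 30 deg. Grip bar along x, 70 long, 14 thick, 24 high, its middle 28 mm above the point; walls end 4 mm below the point. Feet: 3 orange lugs, 16 wide, 14 deep, jutting 11 mm past the ends: 1 mid -x end, 2 at +x end, y = -38, +38. Floor underside 26 mm below the point.
- white_box_rim (a point): White open box fixed to the desk, 116 (x) x 130 (y) x 60 mm high, walls 5. Point: centre of the mouth at rim height; +x away from the robot, within 20 deg. Notches 40 wide, 18 deep in the end rims: 1 mid -x end, 2 at +x end, y = -38, +38. The yellow tray fits only with x axes the same way (12 mm side play); seated, its point is 26 mm above this one.
- blue_tray_mid (a point): Blue tray, same sizes and point as the yellow one, but two black lugs at each end. Not to be used: leave it alone.
- grey_box_rim (a point): Grey box fixed to the desk, same sizes and point as the white one, but two notches at each end, so the yellow tray does not fit. Not to be used.

How it is judged:
By the outcome, as a careful person would: the job done as asked, in the order asked, and still so for the second after the job is handed in, with the robot touching nothing.
It also fails if it takes over 34 s, if anything falls off the work surface, if the arm or the gripper's body presses on something with over 40 N, if the wrist force passes 120 N, or if a joint passes its speed limit or range.

## Robot

A 7-joint arm with a two-finger parallel gripper is mounted at the origin on the work surface. World frame = base frame: x ahead of the robot, y to its left, z up, the work surface at z = 0. Lengths are in m, angles in degrees, forces in N, time in s.
With the tool pointing down it reaches from about 0.425 to 0.875 m from the base axis. Payload 4.7 kg.
Tool frame: the origin (TCP) lies at the very end of the fingers, on their centre line; the grasp point (between the pads) lies 19 mm behind it; z points along the fingers, y is the line along which they close (so a half turn about z gives the same grasp; the last joint's range is limited). The gripper opens to 87 mm and grips with 3 to 60 N. Pads are 19 mm wide; open, the fingers measure 117 mm over their backs; the gripper's body (75 mm by 190 mm) begins 51 mm behind the grasp point.
Start: joints at [0.808, 18.392, -4.016, 83.108, 1.295, 78.541, -3.26], TCP at [0.65, -0, 0.223] pointing down, gripper open.
Joint ranges: [-163.93, 163.93], [-17.29, 119.83], [-79.2, 71.16], [3.27, 140.29], [-89.18, 269.18], [5.43, 117.66], [-154.24, 154.24]. Speed limits (degrees/s): [147.25, 147.25, 180, 180, 180, 180, 180].

## Interface

Orientations are given as [roll, pitch, yaw] about the fixed x, y, z axes, in that order (R = Rz(yaw) Ry(pitch) Rx(roll)).
In Python, from cell import telemetry, cams, env gives the robot as it stands.
- The arm moves only by the tool arm_command, never from a script. Its argument "series" is text: rows parted by semicolons, each of 5 numbers parted by spaces: the shift along the tool's x, y, z in mm, then the turn about the tool's z in rad, then the closure in counts, from 0 (fully open) to 255 (shut). A call has 1 to 20 rows; each row shifts and turns the commanded pose from where the row before left it, along the tool's axes as they then stand; what a row does not reach is not made up. A row lasts 1/12 s, in which the tool goes at most 41.7 mm and 7.16 degrees, less where a joint would pass 70% of its speed; a pose out of reach is approached as far as the arm can. A call is refused whole if a number of a shift passes 41.7 or a number of a turn 0.125, either way. A call with a gripper value outside its range is refused whole. The fingers move at their own pace and stop on an object; "squeeze" is the grip in N (left out, the last holds). Time passes only in rows, so rows that do not move let the fingers close. It gives the time, the measured TCP pose, the force, the opening and the grip force at its end, in the units of the state.
- telemetry.get_obs(): the state, without advancing time (a new reading comes with each control period).
- cams.read_camera(name): name is "scene" or "side" or "wrist"; returns the picture (480x640x3 uint8, blue, green, red); there is no depth.
- cams.calibration(name): a dict with "K" (3x3 intrinsics, pixels), "origin" and "rotation" of the camera in the world; the wrist camera has in their place "hand_eye" (4x4, takes a point from camera to tool coordinates, whose origin is the TCP and whose axes are the flange's). Camera axes: x right, y down, z forward; pixel columns grow to the right and rows downward; lengths in m; the calibration is good to about 2 mm. A picture is of the moment at which its call begins: read the wrist's pose just before it. calibration takes no time and is no camera call.
- env.sign_off(): hands the job in; it is judged then, once.
The state is a dict: "time_s": time; "qpos": joint angles; "joint_velocities": joint speeds; "effort": joint torques, N m; "tool_pos": TCP position; "tool_rot": TCP orientation; "force": force on the tool from outside, world axes, zero at the start; "wrist_torque": the same for the moment, N m; "grip_width": finger opening in m; "grasp_force": force on a finger pad.
Only numpy, scipy, OpenCV 4.12 (cv2) and the standard library are available. Lean on these libraries where they do the work, as an engineer would, in place of code of your own. Each camera call takes 0.05 s, during which the arm holds its last target. There are 200 camera calls.

## Working session

There is one attempt and no reset: what is moved stays moved. The work goes in short steps, Python scripts to look and compute and a tool call to move; the robot and the scene stay as the last step left them, time stands still between calls to the robot, and variables do not carry over. Pictures are saved under pics/ and viewed, at most 10 in all, crops included, and the job is handed in when it is done.

Besides the shell and the picture viewer there is one more tool, called after ">>>" as name(argument=value, ...), one argument or row to a line, values as JSON. arm_command: Moves the arm, as the interface text tells. Its arguments: {"type":"object","properties":{"series":{"type":"string"},"squeeze":{"type":"number"}},"required":["series"]}

```bash
mkdir -p pics
python3 - <<'E'
from cell import telemetry,cams,env
import cv2,numpy as np
o=telemetry.get_obs();print(o['time_s'],o['tool_pos'],o['tool_rot'],o['grip_width'])
for n in("scene","side","wrist"):
    im=cams.read_camera(n);cv2.imwrite(f"pics/{n}0.png",im)
    c=cams.calibration(n);print(n,{k:np.round(v,4).tolist() for k,v in c.items()})
E
```

```text
0.0 [ 6.49432199e-01 -7.26213510e-05  2.21422775e-01] [-1.79887011e+02  7.93798629e-03  9.00026479e+01] 0.0873643544785832
scene {'K': [[500.3786, 0.0, 322.3199], [0.0, 500.3786, 236.6764], [0.0, 0.0, 1.0]], 'origin': [1.1067, -0.411, 0.988], 'rotation': [-142.5577, -0.8705, 56.8146]}
side {'K': [[448.9997, 0.0, 314.8876], [0.0, 448.9997, 231.4352], [0.0, 0.0, 1.0]], 'origin': [0.2216, -0.7263, 0.597], 'rotation': [-123.6946, 0.8213, -24.3883]}
wrist {'K': [[379.2103, 0.0, 326.1211], [0.0, 379.2103, 238.3197], [0.0, 0.0, 1.0]], 'hand_eye': [[0.0, -0.9555, -0.2949, 0.0814], [1.0, -0.0001, 0.0004, 0.0015], [-0.0004, -0.2949, 0.9555, -0.1626], [0.0, 0.0, 0.0, 1.0]]}
```

View pics/scene0.png

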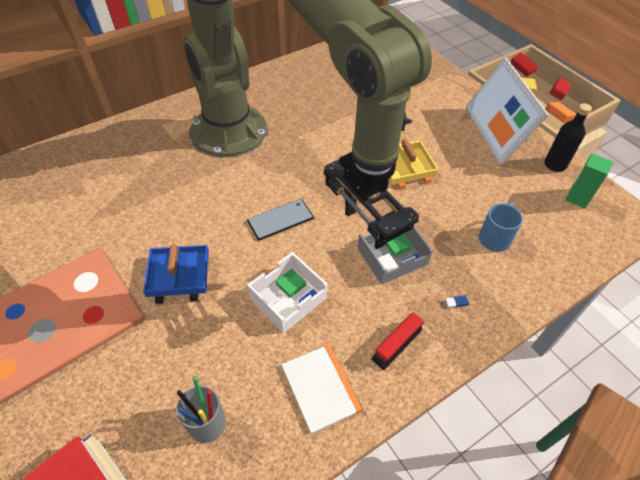

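View pics/side0.png

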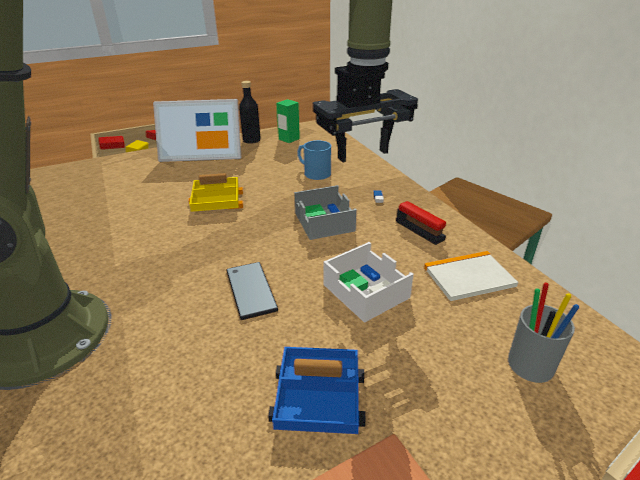

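The scene view shows the yellow tray at about (412,160), its bar at (408,150), and the white box mouth at about (288,288). The grey box is at (395,247) and the blue tray at (177,272). In the side view the yellow bar is at (213,180), with its two orange lugs at (240,193) and (240,205), and the white mouth is at about (367,270).

```bash
cat > h.py <<'E'
import numpy as np,cv2
from scipy.spatial.transform import Rotation as R
from cell import telemetry,cams,env
def campose(n,obs=None):
    c=cams.calibration(n)
    if n!="wrist": return c["K"],R.from_euler("xyz",c["rotation"],degrees=True).as_matrix(),np.array(c["origin"])
    Rt=R.from_euler("xyz",obs["tool_rot"],degrees=True).as_matrix();H=np.array(c["hand_eye"])
    return c["K"],Rt@H[:3,:3],Rt@H[:3,3]+obs["tool_pos"]
def pt(n,uv,z,obs=None):
    K,M,o=campose(n,obs);d=M@np.linalg.solve(np.array(K),[*uv,1.]);return o+d*(z-o[2])/d[2]
def proj(n,P,obs=None):
    K,M,o=campose(n,obs);q=(np.atleast_2d(P)-o)@M@np.array(K).T;return q[:,:2]/q[:,2:]
E
python3 - <<'E'
from h import *
np.set_printoptions(precision=3,suppress=True)
print("bar",pt("scene",(408,149),.08),pt("side",(213,178),.08))
for n,l in(("scene",[(249,292),(292,257),(326,288)]),("side",[(325,262),(367,245),(411,282),(365,294)])):
    for p in l: print(n,p,pt(n,p,.06))
for n,l in(("scene",[(402,183),(425,180)]),("side",[(240,192),(240,204)])):
    for p in l: print("lug",n,pt(n,p,.007))
s=cv2.imread("pics/scene0.png");a=cv2.resize(s[110:210,360:460],(400,400),interpolation=2);b=cv2.resize(s[245:345,238:338],(400,400),interpolation=2)
cv2.imwrite("pics/c1.png",np.hstack([a,b]))
E
```

```text
bar [0.409 0.333 0.08 ] [0.402 0.318 0.08 ]
scene (249, 292) [ 0.56  -0.225  0.06 ]
scene (292, 257) [ 0.531 -0.1    0.06 ]
scene (326, 288) [ 0.641 -0.08   0.06 ]
side (325, 262) [ 0.52  -0.096  0.06 ]
side (367, 245) [ 0.623 -0.082  0.06 ]
side (411, 282) [ 0.637 -0.218  0.06 ]
side (365, 294) [ 0.545 -0.211  0.06 ]
lug scene [0.449 0.294 0.007]
lug scene [0.474 0.354 0.007]
lug side [0.475 0.35  0.007]
lug side [0.456 0.286 0.007]
```

View pics/c1.png

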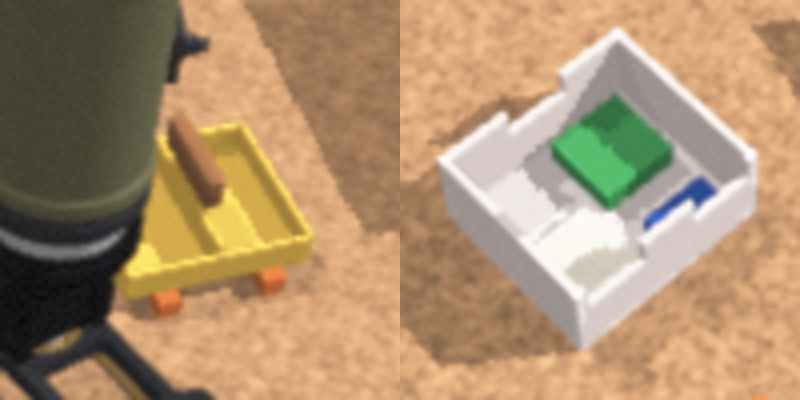

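The crop confirms the tray's two far lugs at the lower edge, with the bar pointing along tray x (yaw about -21°, centre about (0.402,0.33)). The white box has one notch on the robot side and two on the far side (yaw about +12°, centre about (0.585,-0.152)). I'll move above the tray now and refine from there with the wrist camera.

>>> arm_command(
  series="23.6 -17.7 0 0 0;23.6 -17.7 0 0 0;23.6 -17.7 0 0 0;23.6 -17.7 0 0 0;23.6 -17.7 0 0 0;23.6 -17.7 0 0 0;23.6 -17.7 0 0 0;23.6 -17.7 0 0 0;23.6 -17.7 0 0 0;23.6 -17.7 0 0 0;23.6 -17.7 0 0 0;23.6 -17.7 0 0 0;23.6 -17.7 0 0 0;23.6 -17.7 0 0 0",
  squeeze=20,
)

```text
time_s: 1.32
tool_pos: [0.401, 0.3312, 0.2224]
tool_rot: [180.0, 0.0, 90.0]
force: [0.5, 0.4, -0.5]
grip_width: 0.0873
grasp_force: 0.0
```

>>> arm_command(
  series="0 0 0 -0.12 0;0 0 0 -0.12 0;0 0 0 -0.12 0;0 0 0 -0.12 0;0 0 0 -0.12 0;0 0 0 -0.12 0;0 0 0 -0.12 0;0 0 0 -0.12 0;0 0 0 -0.12 0;0 0 0 -0.12 0;0 0 0 0 0;0 0 0 0 0",
)

```text
time_s: 2.32
tool_pos: [0.4021, 0.3302, 0.2223]
tool_rot: [-180.0, -0.0, 158.6]
force: [0.5, 0.2, 0.1]
grip_width: 0.0866
grasp_force: 0.0
```

Run:
```python
from h import *
import json
o=telemetry.get_obs();im=cams.read_camera("wrist");cv2.imwrite("pics/w1.png",im)
json.dump({k:np.array(o[k]).tolist() for k in("tool_pos","tool_rot")},open("w1.json","w"))
print(o["time_s"],o["tool_pos"],o["tool_rot"],o["qpos"],o["force"])
```

```text
2.3167 [0.40209519 0.33021989 0.22232888] [-1.79978419e+02 -7.65235344e-03  1.58560659e+02] [-19.93339804   3.71705609 -23.25701827 100.69209707   1.51470272
  75.91964796  25.04481842] [0.46650835 0.20888288 0.12485411]
```

View pics/w1.png

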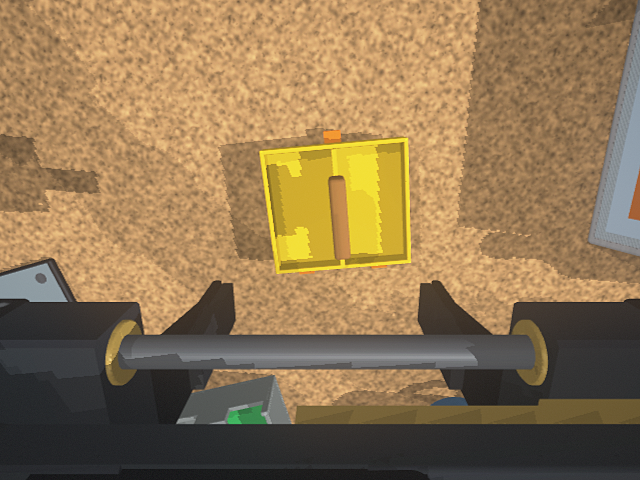

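The tray rim corners are at (261,152), (408,139), (410,263) and (277,273). The bar runs from (337,178) to (342,258), and the single lug is at (332,135) on the robot side, as expected.

Run:
```python
from h import *
import json
np.set_printoptions(precision=4,suppress=True)
o=json.load(open("w1.json"));c=[pt("wrist",p,.036,o)[:2] for p in[(261,152),(408,139),(410,263),(277,273)]]
print(c,"centre",np.mean(c,0),"sides",[np.linalg.norm(c[i]-c[i-1]) for i in range(4)])
x=(c[2]-c[1])+(c[3]-c[0]);y=(c[0]-c[1])+(c[3]-c[2])
print("yaw x",np.degrees(np.arctan2(x[1],x[0])),"yaw y",np.degrees(np.arctan2(-y[0],y[1])), "other sign +-180")
b=[pt("wrist",p,.08,o) for p in[(337,178),(342,258)]];print("bar",b,np.mean(b,0))
b=np.mean(c,0)-o["tool_pos"][:2];M=R.from_euler("xyz",o["tool_rot"],degrees=True).as_matrix()
print("tool shift mm",M.T@[*b*1000,0])
```

```text
[array([0.3312, 0.2958]), array([0.3687, 0.4224]), array([0.482 , 0.3881]), array([0.444 , 0.2622])] centre [0.4065 0.3422] sides [np.float64(0.11768082217782194), np.float64(0.1320228733864688), np.float64(0.11839725703053856), np.float64(0.13155034464397156)]
yaw x -16.72255594698166 yaw y 163.3280683053966 other sign +-180
bar [array([0.3716, 0.3523, 0.08  ]), array([0.437 , 0.3318, 0.08  ])] [0.4043 0.342  0.08  ]
tool shift mm [ 0.2861 12.7075 -0.0047]
```

>>> arm_command(
  series="0 12.7 0 -0.082 0;0 0 25 0 0;0 0 25 0 0;0 0 25 0 0;0 0 25 0 0;0 0 25 0 0;0 0 20 0 0;0 0 15 0 0;0 0 13 0 0;0 0 0 0 0;0 0 0 0 0",
)

```text
time_s: 3.28
tool_pos: [0.4064, 0.3419, 0.0491]
tool_rot: [-179.9, -0.1, 163.4]
force: [0.5, 0.0, 0.6]
grip_width: 0.0868
grasp_force: 0.0
```

>>> arm_command(
  series="0 0 0 0 255;0 0 0 0 255;0 0 0 0 255;0 0 0 0 255;0 0 0 0 255;0 0 0 0 255;0 0 0 0 255;0 0 0 0 255;0 0 0 0 255;0 0 0 0 255",
  squeeze=30,
)

```text
time_s: 4.12
tool_pos: [0.4068, 0.3422, 0.0495]
tool_rot: [-180.0, 0.0, 163.5]
force: [0.6, -0.8, 0.3]
grip_width: 0.0281
grasp_force: 0.0
```

>>> arm_command(
  series="0 0 0 0 255;0 0 0 0 255;0 0 0 0 255;0 0 0 0 255;0 0 0 0 255;0 0 0 0 255",
)

```text
time_s: 4.62
tool_pos: [0.4067, 0.3419, 0.0495]
tool_rot: [-180.0, -0.0, 163.4]
force: [-1.1, -1.2, 0.6]
grip_width: 0.0136
grasp_force: 30.0
```

>>> arm_command(
  series="0 0 -5 0 255;0 0 -10 0 255;0 0 -20 0 255;0 0 -20 0 255;0 0 -20 0 255;0 0 -20 0 255;0 0 -20 0 255;0 0 -20 0 255;0 0 -10 0 255;0 0 -5 0 255;0 0 0 0 255;0 0 0 0 255",
)

```text
time_s: 5.62
tool_pos: [0.4064, 0.3419, 0.1988]
tool_rot: [-179.9, -0.0, 163.5]
force: [-0.5, -0.8, -2.8]
grip_width: 0.0137
grasp_force: 30.0
```

Run:
```python
from h import *
import json
o=telemetry.get_obs();im=cams.read_camera("wrist");cv2.imwrite("pics/w2.png",im);s=cams.read_camera("scene")
json.dump({k:np.array(o[k]).tolist() for k in("tool_pos","tool_rot")},open("w2.json","w"))
cv2.imwrite("pics/s2.png",s)
cv2.imwrite("pics/c2.png",np.hstack([cv2.resize(im,(400,300)),cv2.resize(s[230:350,220:380],(400,300),interpolation=2)]))
print(o["time_s"],o["tool_pos"],o["tool_rot"],o["force"],o["wrist_torque"],o["grasp_force"],o["grip_width"])
```

```text
5.6167 [0.4064383  0.34192055 0.19880228] [-1.79948920e+02 -3.12646785e-02  1.63460593e+02] [-0.45091051 -0.80020959 -2.78646317] [ 0.10712381 -0.0573948  -0.002343  ] 29.996906211599708 0.01372475334561943
```

View pics/c2.png

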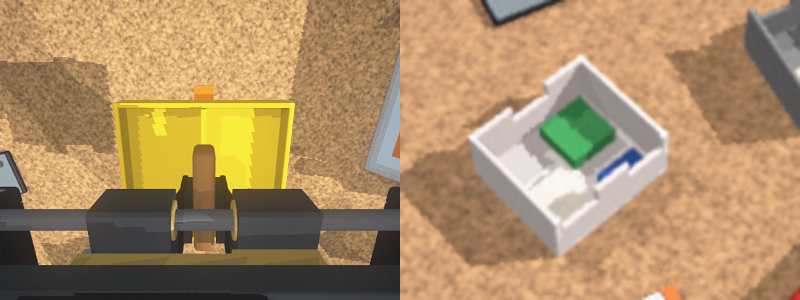

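The tray is held level with its bar between the pads, and its near rim is symmetric about the image centre. Next I'll get a sharp side crop to fit the white box pose from two cameras.

Run:
```python
from h import *
s=cv2.imread("pics/side0.png")
cv2.imwrite("pics/c3.png",cv2.resize(s[235:325,315:420],(735,630)[:2] if 0 else (630,540),interpolation=2))
```

```text
(no output)
```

View pics/c3.png

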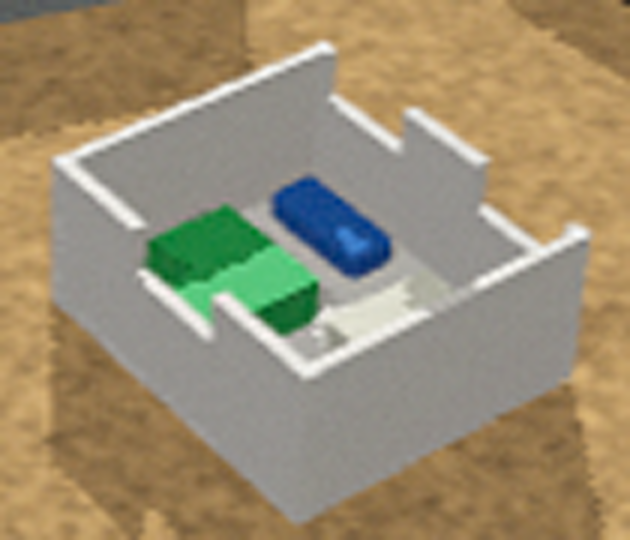

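The white box's rim corners are clear in the crop: left (53,158), top (330,43), right (588,232) and front (308,378). Base corners are at (52,298), (298,522) and (570,380). The single notch is on the robot side, with two on the far side.

Run:
```python
from h import *
import json
from scipy.optimize import least_squares
np.set_printoptions(precision=4,suppress=True)
f=lambda l,s,o:(np.array(l)+.5)/s-.5+np.array(o)
side=f([(53,158),(330,43),(588,232),(308,378),(52,298),(570,380),(298,522)],6,(315,235))
scene=f([(617-400,28),(40,160),(357,155),(183,298),(183,350)],4,(238,245))
S=np.array([(-1,1,1),(1,1,1),(1,-1,1),(-1,-1,1),(-1,1,0),(1,-1,0),(-1,-1,0)])*[.058,.065,.06]
C=np.array([(-1,1,1),(-1,-1,1),(1,1,1),(1,-1,1),(1,-1,0)])*[.058,.065,.06]
T=lambda p,B:B@R.from_euler("z",p[2]).as_matrix().T+[p[0],p[1],0]
rs=lambda p:(proj("side",T(p,S))-side).ravel(); rc=lambda p:(proj("scene",T(p,C))-scene).ravel()
for n,r in(("side",rs),("scene",rc),("both",lambda p:np.r_[rs(p),rc(p)])):
    q=least_squares(r,[.585,-.15,.2]);print(n,q.x[:2],np.degrees(q.x[2]),"rms px",np.sqrt(np.mean(q.fun**2)))
# tray in hand: near rim midpoint
o=json.load(open("w2.json"));M=R.from_euler("xyz",o["tool_rot"],degrees=True).as_matrix()
for p in[(183,164),(469,164)]: print("rim in tool mm",M.T@(pt("wrist",p,o["tool_pos"][2]-.0135,o)-o["tool_pos"])*1000)
```

```text
side [ 0.5872 -0.1455] 9.682910428830773 rms px 0.4210091144249245
scene [ 0.5868 -0.1446] 10.681601220475374 rms px 0.4666471856614101
both [ 0.5871 -0.145 ] 10.134307691897435 rms px 0.5130253092334585
rim in tool mm [ 61.1874 -65.0993  13.5914]
rim in tool mm [61.1967 65.9716 13.4746]
```

>>> arm_command(
  series="-4.6 -6.1 0 0 255;-9.2 -12.2 0 0 255;-13.8 -18.3 0 0 255;-18.4 -24.4 0 0 255;-18.4 -24.4 0 0 255;-18.4 -24.4 0 0 255;-18.4 -24.4 0 0 255;-18.4 -24.4 0 0 255;-18.4 -24.4 0 0 255;-18.4 -24.4 0 0 255;-18.4 -24.4 0 0 255;-18.4 -24.4 0 0 255;-18.4 -24.4 0 0 255;-18.4 -24.4 0 0 255;-18.4 -24.4 0 0 255;-18.4 -24.4 0 0 255;-18.4 -24.4 0 0 255;-13.8 -18.3 0 0 255;-9.2 -12.2 0 0 255;-4.6 -6.1 0 0 255",
)

```text
time_s: 7.38
tool_pos: [0.5881, -0.1477, 0.1986]
tool_rot: [-179.9, -0.1, 163.3]
force: [-0.5, -0.1, -2.1]
grip_width: 0.0137
grasp_force: 30.0
```

>>> arm_command(
  series="0 0 0 -0.04 255;0 0 0 -0.07 255;0 0 0 -0.08 255;0 0 0 -0.08 255;0 0 0 -0.08 255;0 0 0 -0.07 255;0 0 0 -0.045 255;0 0 0 0 255;0 0 0 0 255;0 0 0 0 255",
)

```text
time_s: 8.22
tool_pos: [0.5884, -0.1437, 0.1994]
tool_rot: [180.0, -0.0, -169.9]
force: [0.1, -1.0, -2.8]
grip_width: 0.0137
grasp_force: 30.0
```

>>> arm_command(
  series="0 -1.3 5 0 255;0 0 12 0 255;0 0 15 0 255;0 0 15 0 255;0 0 12 0 255;0 0 8 0 255;0 0 5 0 255;0 0 2 0 255;0 0 0 0 255;0 0 0 0 255",
)

```text
time_s: 9.05
tool_pos: [0.5893, -0.1459, 0.1262]
tool_rot: [-180.0, 0.1, -169.9]
force: [0.2, -0.3, -3.4]
grip_width: 0.0133
grasp_force: 30.0
```

Run:
```python
from h import *
o=telemetry.get_obs();im=cams.read_camera("side");s=cams.read_camera("scene")
cv2.imwrite("pics/c4.png",np.hstack([cv2.resize(im[190:340,300:440],(392,420),interpolation=2),cv2.resize(s[210:350,220:350],(390,420),interpolation=2)]))
print(o["time_s"],o["tool_pos"],o["tool_rot"],o["force"])
```

```text
9.05 [ 0.58929004 -0.14586677  0.12619531] [-1.79972010e+02  6.51051568e-02 -1.69904445e+02] [ 0.24606038 -0.32724191 -3.36351734]
```

View pics/c4.png

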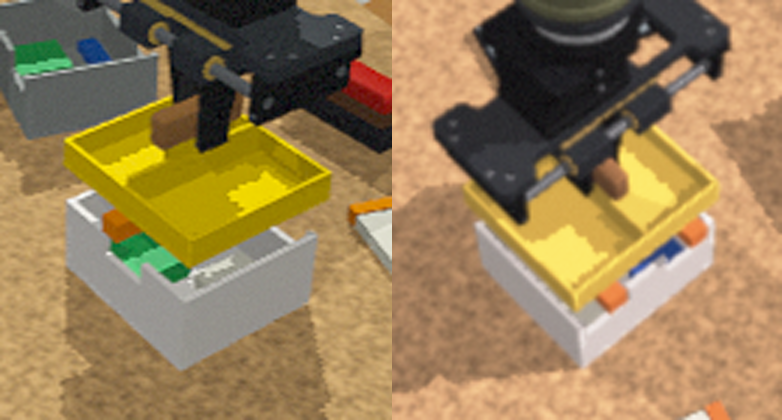

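The tray is aligned over the box, with its lugs above the matching notches in both views. I'll lower it slowly.

>>> arm_command(
  series="1.2 1 2 0 255;0 0 3 0 255;0 0 3 0 255;0 0 3 0 255;0 0 3 0 255;0 0 3 0 255;0 0 3 0 255;0 0 2 0 255;0 0 2 0 255;0 0 1.5 0 255;0 0 1 0 255;0 0 1 0 255;0 0 0 0 255;0 0 0 0 255",
)

```text
time_s: 10.32
tool_pos: [0.5875, -0.145, 0.0981]
tool_rot: [-180.0, 0.0, -169.9]
force: [-0.4, -0.1, -2.5]
grip_width: 0.0136
grasp_force: 30.0
```

>>> arm_command(
  series="0 0 0.7 0 255;0 0 0.7 0 255;0 0 0.6 0 255;0 0 0.5 0 255;0 0 0.3 0 255;0 0 0 0 255;0 0 0 0 255",
)

```text
time_s: 10.9
tool_pos: [0.5874, -0.145, 0.0954]
tool_rot: [-180.0, 0.0, -169.9]
force: [-0.2, 0.5, -2.8]
grip_width: 0.0137
grasp_force: 30.0
```

>>> arm_command(
  series="0 0 0.4 0 255;0 0 0.4 0 255;0 0 0.4 0 255;0 0 0 0 255;0 0 0 0 255",
)

```text
time_s: 11.32
tool_pos: [0.5875, -0.145, 0.0954]
tool_rot: [-180.0, 0.0, -169.9]
force: [-3.9, 0.7, 6.1]
grip_width: 0.0135
grasp_force: 30.0
```

Contact is at z=0.0954, which is the seated height. I'll release and retreat.

>>> arm_command(
  series="0 0 0 0 200;0 0 0 0 150;0 0 0 0 100;0 0 0 0 80;0 0 0 0 80;0 0 0 0 80;0 0 0 0 80;0 0 0 0 80;0 0 0 0 80;0 0 0 0 80",
)

```text
time_s: 12.15
tool_pos: [0.5874, -0.145, 0.0941]
tool_rot: [-180.0, 0.0, -169.9]
force: [-1.0, -0.6, 0.9]
grip_width: 0.0588
grasp_force: 0.0
```

>>> arm_command(
  series="0 0 -5 0 80;0 0 -10 0 80;0 0 -15 0 80;0 0 -20 0 80;0 0 -20 0 80;0 0 -20 0 80;0 0 -20 0 80;0 0 -20 0 80;0 0 -10 0 80;0 0 0 0 80;0 0 0 0 80;0 0 0 0 80",
)

```text
time_s: 13.15
tool_pos: [0.5867, -0.1448, 0.2328]
tool_rot: [180.0, -0.1, -169.9]
force: [0.3, -0.7, -1.0]
grip_width: 0.0594
grasp_force: 0.0
```

Run:
```python
from h import *
o=telemetry.get_obs();im=cams.read_camera("side");s=cams.read_camera("scene");w=cams.read_camera("wrist")
cv2.imwrite("pics/c5.png",np.hstack([cv2.resize(im[190:340,300:440],(260,280),interpolation=2),cv2.resize(s[210:350,220:350],(260,280),interpolation=2),cv2.resize(w[60:320,180:460],(278,280))[:, :278]]))
print(o["time_s"],o["tool_pos"],o["force"],o["grip_width"])
```

```text
13.15 [ 0.58672218 -0.14484303  0.23280486] [ 0.29167634 -0.66794832 -1.03055426] 0.05941669340803076
```

View pics/c5.png

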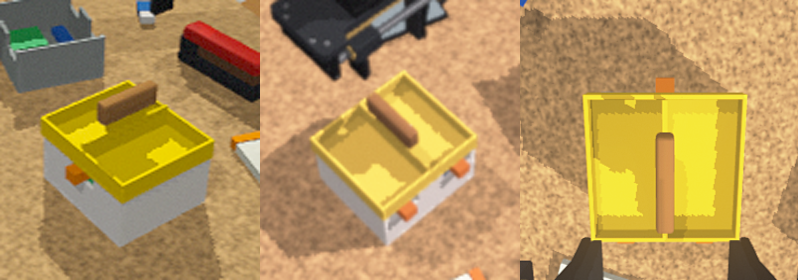

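The tray sits flat on the rim, with all three lugs in their notches and the gripper clear.

```bash
python3 -c "
from cell import env
print(env.sign_off())"
```

```text
the job is handed in; nothing more can be done
None
```

The yellow tray is stacked on the white box, centred and the right way round, with its three lugs in the notches; I lowered it on, released it, left the blue tray alone and handed the job in at about 13 s.

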